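Slide the banded sample plate out over the ledge's end

ROBOT

A 6-joint arm with a two-finger parallel gripper is mounted at the origin on a cart in front of the work surface, level with it; the furniture and walls round the work are solid. World frame = base frame: x ahead of the robot, y to its left, z up, the work surface at z = 0. Lengths are in m, angles in rad, forces in N, time in s.
With the tool pointing down it reaches from about 0.225 to 0.875 m from the base axis. Payload 3.4 kg.
Tool frame: the origin (TCP) lies at the very end of the fingers, on their centre line; the grasp point (between the pads) lies 19 mm behind it; z points along the fingers, y is the direction in which the jaws open and shut (so a half turn about z gives the same grasp; the last joint's range is limited). The gripper opens to 85 mm and grips with 20 to 120 N. Pads are 22 mm wide; open, the fingers measure 114 mm over their backs; the gripper's body (76 mm by 85 mm) begins 54 mm behind the grasp point. The pads swing forward as they close: fully open they stand 13 mm farther back than shut.
Start: joints at [-1.252, 0.276, 1.505, -0, 1.361, -0.121], TCP at [0.245, -0.52, 0.231] pointing down, gripper open.
Joint ranges: [-2.89, 2.89], [-0.75, 2.08], [0.22, 2.7], [-1.18, 4.32], [0.11, 2.71], [-2.7, 2.7]. Speed limits (rad/s): [2.57, 2.57, 3.14, 3.14, 3.14, 3.14].

INTERFACE

Orientations are given as a unit quaternion [w, x, y, z].
In Python, from rig import manip gives the robot as it stands. The module is installed in compiled form; this text tells all that it offers.
- The arm moves only by the tool carry_out, never from a script. Its argument "moves" is one flat list of numbers, 5 for each row, row after row: the opening in per cent of the stroke, from 0 (shut) to 100 (fully open), then the shift along the world's x, y, z in cm, then the turn about the world's z in rad. A call has exactly 10 rows; each row shifts and turns the commanded pose from where the row before left it; what a row does not reach is not made up. A row lasts 1/10 s, in which the tool goes at most 50 mm and 8.59 degrees, less where a joint would pass 70% of its speed; a pose out of reach is approached as far as the arm can. A call is refused whole if a number of a shift passes 5 or a number of a turn 0.15, either way. A call with a gripper value outside its range is refused whole. The fingers move at their own pace and stop on an object; "squeeze" is the grip in N (left out, the last holds). Time passes only in rows, so rows that do not move let the fingers close, or fill a call up. It gives the time, the measured TCP pose, the force and the opening at its end, in the units of the state.
- manip.get_state(): the state, without advancing time (a new reading comes with each control period).
- manip.get_image(name): name is "scene" or "top" or "wrist"; returns the picture (420x560x3 uint8, red, green, blue); there is no depth.
- manip.camera_info(name): a dict with "fov_y" (degrees; the focal length in pixels is half the picture's height over the tangent of half this angle, whatever the lens; pixels are square), "cx", "cy" (the principal point, pixels), "rvec" (rotation vector, rad) and "tvec" (3), from world to camera coordinates, as OpenCV has them; the wrist camera has in their place "hand_eye" (4x4, takes a point from camera to tool coordinates, whose origin is the TCP and whose axes are the flange's). Camera axes: x right, y down, z forward; pixel columns grow to the right and rows downward; lengths in m; the calibration is good to about 2 mm. A picture is of the moment at which its call begins: read the wrist's pose just before it. camera_info takes no time and is no camera call.
- manip.sign_off(): hands the job in, once; it reports no verdict.
The state is a dict: "clock": time; "qpos": joint angles; "qd": joint speeds; "effort": joint torques, N m; "position": TCP position; "ee_rot": TCP orientation; "contact_force": force on the tool from outside, world axes, zero at the start; "moment": the same for the moment, N m; "width": finger opening in m.
Only numpy, scipy, OpenCV 4.12 (cv2) and the standard library are available. Lean on these libraries where they do the work, as an engineer would, in place of code of your own. Each camera call takes 0.05 s, during which the arm holds its last target. There are 200 camera calls.

TASK

Two thin white sample plates lie side by side in the lanes of the low dark grey ledge, their coloured bands towards its left end. With the fingertips push the plate with the blue band along its lane, never lifting it, until its whole blue band sticks out past that end of the ledge and hardly any more, so that it can be taken by its edges later, and leave it lying flat there. Leave the plate with the orange band and the vial, stopper and tweezers as they are.

Things in the scene. Friction and masses are not known exactly. Their poses are not given: they have to be found in the camera images.
- ledge: Fixed dark grey ledge, 220 mm long (its y), 114 mm deep (its x), yaw 0.3 to 0.75 rad. Origin: centre of its underside, at z = 3 mm. Two lanes 51 mm wide run along y, centred at x = -27.5 and +27.5 mm, floors 60 mm above the origin, between straight guide rails 4 mm wide and 4 mm high; open at both ends. Its +y end is the left one seen from the robot.
- ledge_end (a point): Middle of the upper edge of the ledge's left (+y) end, at lane floor height, 110 mm along +y from the ledge's centre; axes as the ledge's.
- blue_plate: The sample plate with the blue band: a flat white plate 45 mm wide (its x), 120 mm long (its y), 6 mm thick, about 0.1 kg, loose. Its last 32 mm at its +y end are blue. Origin: centre of its underside. It lies in either lane, wholly on the ledge, within 0.03 rad of it, band towards the ledge's +y end. It slides with friction and stays where left.
- blue_lead (a point): Centre of the end face of the blue-banded plate at its band (+y end), 3 mm above its underside; 60 mm from the plate's centre.
- blue_tail (a point): Centre of the plain end face of the blue-banded plate (-y end), 3 mm above its underside. Behind it at least 50 mm of empty lane lie at the start.
- orange_plate: The sample plate with the orange band: a flat white plate 45 mm wide (its x), 120 mm long (its y), 6 mm thick, about 0.1 kg, loose. Its last 32 mm at its +y end are orange. Origin: centre of its underside. It lies in the other lane and is to be left alone.
- vial_mid (a point): Bystander: small glass vial with a blue cap, diameter 27 mm, 58 mm high, standing on the worktop beyond the ledge; its middle, half-way up.
- stopper_mid (a point): Bystander: dark red rubber stopper, diameter 35 mm, 26 mm high, on the worktop to the right of the ledge; its middle, half-way up.
- tweezers: Bystander: steel tweezers, 126 mm long (its y), 16 mm wide, 9 mm high, lying on the worktop. Origin: centre of the underside.

How it is judged:
By the outcome, as a careful person would: the job done as asked, in the order asked, and still so for the second after the job is handed in, with the robot touching nothing.
It also fails if it takes over 35 s, if anything falls off the work surface, if the arm or the gripper's body presses on something with over 40 N, if the wrist force passes 120 N, or if a joint passes its speed limit or range.

## Working session

There is one attempt and no reset: what is moved stays moved. The work goes in short steps, Python scripts to look and compute and a tool call to move; the robot and the scene stay as the last step left them, time stands still between calls to the robot, and variables do not carry over. Pictures are saved under pics/ and viewed, about 8 in all and at most 12, crops included, and the job is handed in when it is done.

Besides the shell and the picture viewer there is one more tool, called after "Request:" as name(argument=value, ...), one argument or row to a line, values as JSON. carry_out: Moves the arm, as the interface text tells. Its arguments: {"type":"object","properties":{"moves":{"type":"array","items":{"type":"number"}},"squeeze":{"type":"number"}},"required":["moves"]}

```bash
mkdir -p pics; python3 - <<'E'
from rig import manip
import cv2,numpy as np
for n in ("scene","top"):
    im=manip.get_image(n); cv2.imwrite(f"pics/{n}0.png",im[:,:,::-1]); print(n,manip.camera_info(n))
print(manip.camera_info("wrist"));print(manip.get_state())
E
```

```text
scene {'fov_y': 50.25200156395399, 'cx': 279.85484590642756, 'cy': 204.74546634620887, 'rvec': array([ 0.50461981, -2.73323741,  1.10503402]), 'tvec': array([0.48989329, 0.06783913, 0.88780453])}
top {'fov_y': 42.27500845852099, 'cx': 278.6394192760327, 'cy': 207.54976714345824, 'rvec': array([ 2.18466016, -2.15385564,  0.09689061]), 'tvec': array([0.17152398, 0.48332233, 1.00469979])}
{'fov_y': 70.14154130631293, 'cx': 281.1047683090239, 'cy': 212.188939925248, 'hand_eye': array([[ 8.45835390e-04, -9.53411238e-01, -3.01672496e-01,
         7.65182848e-02],
       [ 9.99999642e-01,  8.11945721e-04,  2.37731026e-04,
         2.95145840e-04],
       [ 1.82862611e-05, -3.01672590e-01,  9.53411584e-01,
        -1.42368399e-01],
       [ 0.00000000e+00,  0.00000000e+00,  0.00000000e+00,
         1.00000000e+00]])}
{'clock': 0.1, 'qpos': array([-1.25201847e+00,  2.76541949e-01,  1.50601729e+00, -3.03279619e-06,
        1.36069351e+00, -1.21018425e-01]), 'qd': array([ 0.00206837, -0.0017684 , -0.0049929 , -0.00010165, -0.00166278,
       -0.00116034]), 'effort': array([ 1.08541662e-03, -4.17699194e+01, -2.46404493e+01, -1.96977958e-04,
        5.82134351e-03,  8.59533202e-06]), 'position': array([ 0.24464457, -0.51983732,  0.23051611]), 'ee_rot': array([-8.25846357e-04,  9.75919268e-01,  2.18130452e-01, -8.34166980e-05]), 'contact_force': array([-0.66248792,  0.83422851,  0.17960767]), 'moment': array([-0.01929376, -0.04655978,  0.02267943]), 'width': 0.08558792379949108}
```

View pics/top0.png

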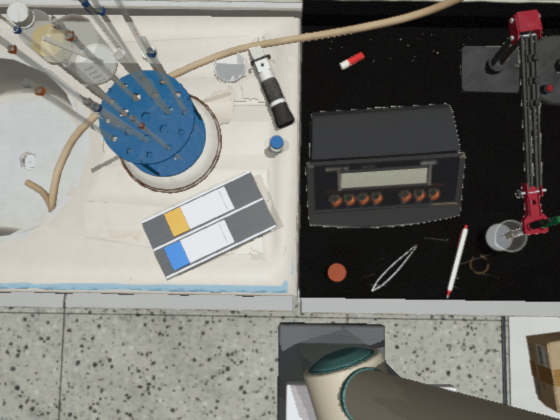

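View pics/scene0.png

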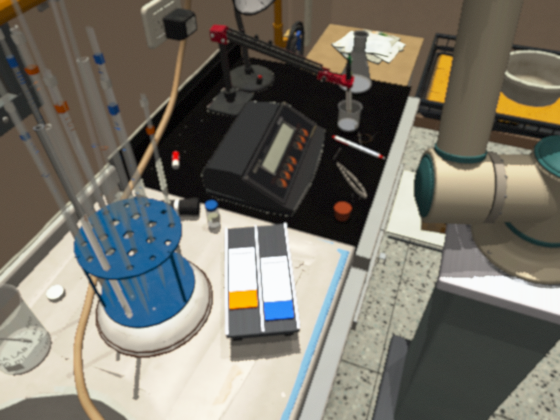

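The top view shows the ledge with its corners near (143,222), (248,173), (277,222) and (167,278). The blue plate is in the lane nearer the robot, with its band at about (177,256) and its tail at about (230,228). The orange plate is in the far lane.

```bash
cat > h.py <<'E'
from rig import manip
import cv2,numpy as np
from scipy.spatial.transform import Rotation as R
def cam(n,st=None):
    c=manip.camera_info(n); f=210/np.tan(np.radians(c["fov_y"])/2)
    if n=="wrist":
        H=c["hand_eye"]; w,x,y,z=st["ee_rot"]; T=R.from_quat([x,y,z,w]).as_matrix()
        Rw=T@H[:3,:3]; o=T@H[:3,3]+st["position"]
    else:
        Rw=R.from_rotvec(c["rvec"]).as_matrix().T; o=-Rw@c["tvec"]
    return f,c["cx"],c["cy"],Rw,o
def ray(k,p,z):
    f,cx,cy,Rw,o=k; p=np.atleast_2d(p).astype(float)
    d=np.c_[(p[:,0]-cx)/f,(p[:,1]-cy)/f,np.ones(len(p))]@Rw.T
    return o+d*((z-o[2])/d[:,2])[:,None]
def proj(k,P):
    f,cx,cy,Rw,o=k; q=(np.atleast_2d(P)-o)@Rw; return q[:,:2]/q[:,2:]*f+[cx,cy]
def big(m,near=None):
    cs,_=cv2.findContours(m.astype(np.uint8),cv2.RETR_EXTERNAL,cv2.CHAIN_APPROX_NONE)
    return max(cs,key=cv2.contourArea)
def rect(k,c,z):
    P=ray(k,c[:,0,:],z)[:,:2]; r=cv2.minAreaRect((P*1000).astype(np.float32)); return cv2.boxPoints(r)/1000,r
E
python3 - <<'E'
from h import *
im=cv2.imread("pics/top0.png"); k=cam("top"); hsv=cv2.cvtColor(im,cv2.COLOR_BGR2HSV)
roi=np.zeros(im.shape[:2],np.uint8); cv2.fillPoly(roi,[np.array([[138,222],[250,168],[282,222],[166,283]])],1)
h,s,v=cv2.split(hsv)
blue=(h>100)&(h<125)&(s>120)&(roi>0); org=(h>8)&(h<28)&(s>140)&(roi>0)
dark=(v<120)&(s<60)&(roi>0)
for n,m,z in(("blue",blue,.069),("org",org,.069),("dark",dark,.065)):
    b,r=rect(k,big(m),z); print(n,r,b.round(4).tolist())
print([im[y,x].tolist() for x,y in((235,200),(253,215),(210,240),(160,230))])
# white part of blue plate
c=big(blue); M=c[:,0].mean(0)
wm=((v>170)&(s<60)&(roi>0)).astype(np.uint8)
n,l,st,ce=cv2.connectedComponentsWithStats(wm)
for i in range(1,n):
    if st[i,4]>200:
        b,r=rect(k,big(l==i),.069); print("white",st[i,4],r,b.round(4).tolist())
E
```

```text
blue ((387.5797424316406, 360.71746826171875), (45.069580078125, 30.400405883789062), 25.502336502075195) [[0.36070001125335693, 0.36469998955726624], [0.37380000948905945, 0.33730000257492065], [0.41449999809265137, 0.35670000314712524], [0.40139999985694885, 0.3840999901294708]]
org ((459.3184814453125, 372.5612487792969), (13.078314781188965, 20.10526466369629), 27.653715133666992) [[0.4489000141620636, 0.3783999979496002], [0.45820000767707825, 0.36059999465942383], [0.4697999954223633, 0.3666999936103821], [0.4603999853134155, 0.38449999690055847]]
dark ((507.106201171875, 243.8990478515625), (47.76872253417969, 52.16069793701172), 27.37794303894043) [[0.4738999903202057, 0.25609999895095825], [0.49790000915527344, 0.20980000495910645], [0.5403000116348267, 0.23170000314712524], [0.5163000226020813, 0.27799999713897705]]
[[116, 115, 113], [120, 118, 116], [236, 233, 229], [114, 113, 109]]
white 3862 ((446.2273254394531, 301.92816162109375), (121.53984832763672, 234.785400390625), 27.675586700439453) [[0.3379000127315521, 0.37770000100135803], [0.44690001010894775, 0.1696999967098236], [0.5546000003814697, 0.22619999945163727], [0.445499986410141, 0.4341000020503998]]
```

Request:
carry_out(
  moves=[0,0.6,3.8,0,0,0,0.6,3.8,0,0,0,0.6,3.8,0,0,0,0.6,3.8,0,0,0,0.6,3.8,0,0,0,0.6,3.8,0,0,0,0.6,3.8,0,0,0,0.6,3.8,0,0,0,0.6,3.8,0,0,0,0.6,3.8,0,0],
)

```text
clock: 1.1
position: [0.3045, -0.1387, 0.2311]
ee_rot: [-0.0, 0.976, 0.218, 0.0]
contact_force: [0.2, 0.0, -0.2]
width: 0.0002
```

Request:
carry_out(
  moves=[0,1.5,3.8,0,0,0,1.5,3.8,0,0,0,1.5,3.8,0,0,0,1.5,3.8,0,0,0,1.5,3.8,0,0,0,1.5,3.8,0,0,0,1.5,3.8,0,0,0,1.5,3.8,0,0,0,1.5,3.8,0,0,0,0.5,3.0,0,0],
)

```text
clock: 2.1
position: [0.4458, 0.234, 0.2308]
ee_rot: [-0.0, 0.976, 0.219, 0.0]
contact_force: [0.4, 0.1, -0.4]
width: -0.0
```

```bash
python3 - <<'E'
from h import *
st=manip.get_state(); im=manip.get_image("wrist"); cv2.imwrite("pics/w1.png",im[:,:,::-1])
np.save("w1.npy",np.r_[st["position"],st["ee_rot"]]); print(st["position"],st["ee_rot"],st["clock"],st["width"])
E
```

```text
[0.44578275 0.23401132 0.23077779] [-5.92498529e-05  9.75805964e-01  2.18638288e-01  1.25528553e-04] 2.1 -4.3903106183049986e-05
```

View pics/w1.png

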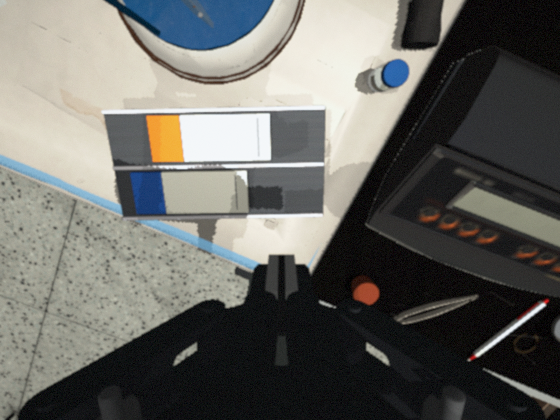

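The wrist view is clear. The blue plate spans columns 132 to 248 at about row 193, the lane's left end is at about (118,195) and its right end at about column 323. The fingers are at (280,255).

```bash
cat >> h.py <<'E'
def edge(im,y,x0,x1):
    g=cv2.GaussianBlur(im,(3,3),0).astype(float); d=np.abs(np.diff(g[y,x0:x1],axis=0)).sum(1)
    i=d.argmax(); w=d[max(i-2,0):i+3]; return x0+max(i-2,0)+(w*np.arange(len(w))).sum()/w.sum()+.5
E
python3 - <<'E'
from h import *
im=cv2.imread("pics/w1.png"); a=np.load("w1.npy"); k=cam("wrist",dict(position=a[:3],ee_rot=a[3:]))
ys=range(178,208,4)
def pts(x0,x1,z,ys=ys):
    p=[(edge(im,y,x0,x1),y) for y in ys]; P=ray(k,p,z)[:,:2]; return P,p
# rails: strong vertical profile at columns
g=im.sum(2).astype(int)
for x in (160,230,300): print(x,g[100:225,x].tolist()) if x==300 else None
res={}
for n,x0,x1,z in(("lend",108,128,.063),("lead",125,140,.069),("band",157,172,.069),("tail",238,258,.069),("rend",315,332,.063)):
    P,p=pts(x0,x1,z); res[n]=np.median(P,0); print(n,np.round([q[0] for q in p],1),res[n].round(4))
for n in ("orange_tail",):
    P,p=pts(262,280,.069,range(120,156,6)); print(n,P.mean(0).round(4))
E
python3 -c "
import cv2;im=cv2.imread('pics/w1.png')[95:230,95:340];cv2.imwrite('pics/w1c.png',cv2.resize(im,None,fx=3.2,fy=3.2,interpolation=2))"
```

```text
300 [687, 685, 687, 686, 684, 687, 714, 738, 741, 689, 437, 321, 324, 331, 326, 325, 326, 316, 319, 333, 319, 302, 295, 292, 286, 294, 287, 294, 286, 298, 296, 286, 293, 294, 291, 285, 291, 284, 280, 285, 293, 289, 294, 289, 305, 288, 287, 293, 287, 284, 300, 310, 315, 311, 319, 309, 321, 318, 321, 317, 312, 337, 504, 705, 743, 739, 677, 422, 315, 303, 313, 312, 313, 327, 313, 314, 311, 310, 310, 306, 306, 315, 317, 305, 318, 302, 312, 309, 313, 300, 273, 257, 259, 261, 259, 258, 260, 260, 257, 258, 260, 258, 264, 261, 253, 260, 257, 266, 258, 272, 256, 244, 275, 437, 663, 736, 732, 705, 690, 686, 682, 684, 680, 681, 677]
lend [115.3 115.4 114.8 114.7 115.6 117.7 118.7 120.7] [0.3713 0.3939]
lead [130.4 130.9 131.7 132.3 133.1 133.6 134.3 134.8] [0.3819 0.3748]
band [161.3 161.7 162.5 162.7 163.5 163.7 164.6 164.9] [0.3954 0.3461]
tail [246.7 247.2 247.4 247.3 247.5 247.7 247.8 248.2] [0.4331 0.2665]
rend [323.7 323.8 323.6 323.5 323.3 322.9 322.9 322.6] [0.4661 0.1934]
orange_tail [0.4955 0.2693]
```

View pics/w1c.png

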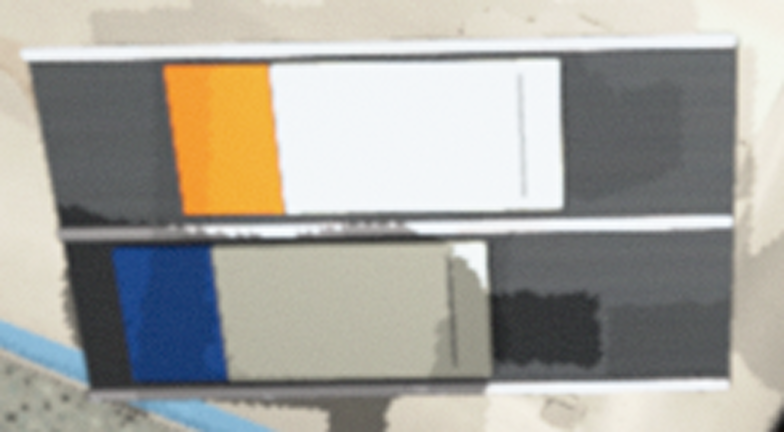

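Travel needed is about 52 mm along u = (-0.427, 0.904). The tool is already aligned with the lane. I'll descend behind the tail.

Request:
carry_out(
  moves=[0,0.3,0.4,-2,0,0,0,0,-2.5,0,0,0,0,-2.5,0,0,0,0,-2.5,0,0,0,0,-2.5,0,0,0,0,-2.0,0,0,0,0,-1.3,0,0,0,0,-0.7,0,0,0,0,-0.3,0,0,0,0,-0.2,0],
)

```text
clock: 3.15
position: [0.4481, 0.2357, 0.0665]
ee_rot: [0.0, 0.976, 0.218, 0.0]
contact_force: [-0.5, -0.3, 0.6]
width: 0.0002
```

```bash
python3 - <<'E'
from h import *
st=manip.get_state(); im=manip.get_image("wrist"); cv2.imwrite("pics/w2.png",im[:,:,::-1]); print(st["position"],st["ee_rot"],st["contact_force"])
a=st;k=cam("wrist",st)
print(proj(k,[[.4331,.2665,.069],[.3819,.3748,.069]]))
E
```

```text
[0.44809755 0.23569011 0.06647039] [3.29007889e-05 9.75928761e-01 2.18089408e-01 2.50703433e-04] [-0.47018245 -0.25014709  0.57066226]
[[214.94697889 271.76400871]
 [-13.93457992 271.99859874]]
```

View pics/w2.png

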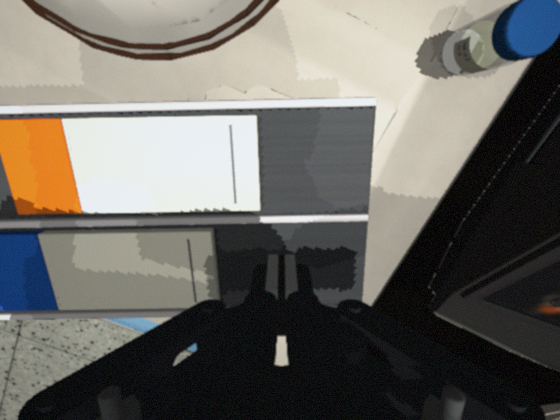

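The view shows the tail at column 215, as predicted, and the fingers in the lane behind it at columns 258 to 300. I'll push most of the way.

Request:
carry_out(
  moves=[0,0,0,-0.1,0,0,-0.26,0.54,0,0,0,-0.26,0.54,0,0,0,-0.26,0.54,0,0,0,-0.26,0.54,0,0,0,-0.26,0.54,0,0,0,-0.26,0.54,0,0,0,-0.26,0.54,0,0,0,-0.17,0.36,0,0,0,-0.09,0.18,0,0],
)

```text
clock: 4.2
position: [0.4269, 0.2793, 0.0654]
ee_rot: [0.0, 0.976, 0.218, 0.0]
contact_force: [0.6, -0.9, 0.3]
width: 0.0004
```

```bash
python3 - <<'E'
from h import *
st=manip.get_state(); im=manip.get_image("wrist"); cv2.imwrite("pics/w3.png",im[:,:,::-1]); print(st["position"],st["contact_force"])
k=cam("wrist",st); im=cv2.imread("pics/w3.png"); u=np.array([-.4274,.904])
c=np.array([.4331,.2665])
for y in (236,244,250,256,262,270):
    e=edge(im,y,150,258); P=ray(k,[(e,y)],.069)[0,:2]; print(y,round(e,1),((P-c)@u*1000).round(1))
print("tcp",((st["position"][:2]-c)@u*1000).round(1))
E
```

```text
[0.42690713 0.27926624 0.06537772] [ 0.63559397 -0.86868971  0.31395557]
236 151.3 78.6
244 245.3 31.8
250 243.7 32.8
256 243.7 32.9
262 246.2 31.7
270 253.3 28.3
tcp 14.2
```

View pics/w3.png

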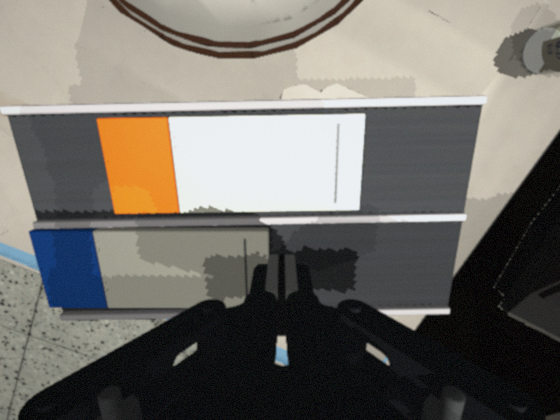

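```bash
python3 - <<'E'
from h import *
im=cv2.imread("pics/w3.png"); st=manip.get_state(); k=cam("wrist",st); u=np.array([-.4274,.904]); c=np.array([.4331,.2665])
S=lambda e,y,z:((ray(k,[(e,y)],z)[0,:2]-c)@u*1000).round(1)
for n,x0,x1,z,ys in(("lead",20,65,.069,range(236,302,8)),("band",85,115,.069,range(236,302,8)),("tail",262,275,.069,(232,236,240,244)),("rend",440,475,.063,range(230,300,8)),("lend_farlane",5,40,.063,range(125,205,10))):
    print(n,[S(edge(im,y,x0,x1),y,z) for y in ys])
E
```

```text
lead [np.float64(139.4), np.float64(139.5), np.float64(139.4), np.float64(139.4), np.float64(139.4), np.float64(139.5), np.float64(140.5), np.float64(139.5), np.float64(139.3)]
band [np.float64(107.7), np.float64(107.8), np.float64(107.8), np.float64(107.9), np.float64(107.8), np.float64(107.9), np.float64(107.9), np.float64(107.8), np.float64(107.9)]
tail [np.float64(20.4), np.float64(20.4), np.float64(20.4), np.float64(20.4)]
rend [np.float64(-78.6), np.float64(-78.7), np.float64(-78.8), np.float64(-86.0), np.float64(-83.7), np.float64(-81.7), np.float64(-79.8), np.float64(-79.4), np.float64(-79.5)]
lend_farlane [np.float64(140.0), np.float64(139.9), np.float64(139.8), np.float64(139.7), np.float64(139.6), np.float64(139.5), np.float64(139.4), np.float64(139.3)]
```

Fingers are in contact and the lead is about flush with the ledge end. About 32 mm remain. I'll push 28 and re-measure.

Request:
carry_out(
  moves=[0,-0.1,0.2,0,0,0,-0.2,0.4,0,0,0,-0.21,0.45,0,0,0,-0.21,0.45,0,0,0,-0.21,0.45,0,0,0,-0.15,0.35,0,0,0,-0.08,0.16,0,0,0,-0.04,0.08,0,0,0,0,0,0,0,0,0,0,0,0],
)

```text
clock: 5.25
position: [0.4149, 0.3043, 0.0653]
ee_rot: [-0.0, 0.976, 0.218, -0.0]
contact_force: [0.3, 0.1, -0.3]
width: 0.0002
```

```bash
python3 - <<'E'
from h import *
st=manip.get_state(); im=manip.get_image("wrist"); cv2.imwrite("pics/w4.png",im[:,:,::-1]); print(st["position"],st["contact_force"])
t=manip.get_image("top"); cv2.imwrite("pics/t4.png",t[:,:,::-1])
im=cv2.imread("pics/w4.png"); k=cam("wrist",st); u=np.array([-.4274,.904]); c=np.array([.4331,.2665])
S=lambda e,y,z:((ray(k,[(e,y)],z)[0,:2]-c)@u*1000).round(1)
print(proj(k,[np.r_[c+u*.1389,.063],np.r_[c+u*.1362,.069],np.r_[c+u*.168,.069]]).round(1))
for n,x0,x1,z,ys in(("band",90,150,.069,range(240,302,8)),("lend_farlane",60,105,.063,range(125,205,10)),("tail",262,275,.069,(232,236,240,244))):
    print(n,[S(edge(im,y,x0,x1),y,z) for y in ys])
E
```

```text
[0.4149055  0.30430664 0.06527565] [ 0.2689882   0.11141817 -0.34668949]
[[100.3 266.4]
 [ 98.8 271.8]
 [ 37.6 271.9]]
band [np.float64(135.7), np.float64(135.7), np.float64(135.7), np.float64(135.7), np.float64(135.7), np.float64(135.7), np.float64(135.8), np.float64(135.7)]
lend_farlane [np.float64(139.9), np.float64(139.9), np.float64(139.8), np.float64(139.7), np.float64(139.6), np.float64(139.5), np.float64(139.4), np.float64(139.5)]
tail [np.float64(48.3), np.float64(48.4), np.float64(48.4), np.float64(48.4)]
```

View pics/w4.png

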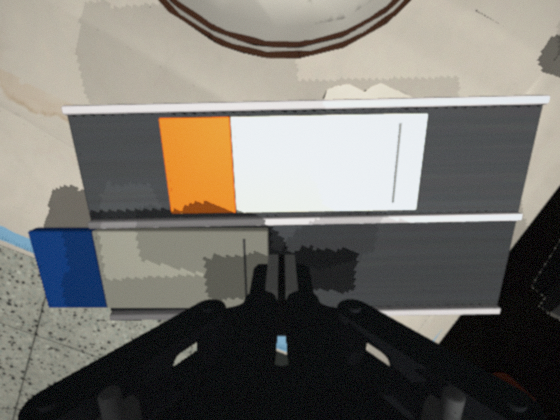

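```bash
python3 - <<'E'
from h import *
im=cv2.imread("pics/w4.png"); st=manip.get_state(); k=cam("wrist",st); u=np.array([-.4274,.904]); c=np.array([.4331,.2665])
S=lambda e,y,z:((ray(k,[(e,y)],z)[0,:2]-c)@u*1000).round(1)
for y in (108,110,221,223,225,311,312,313,314,316): e=edge(im,y,55,130) if y<300 else edge(im,y,95,130); print(y,e.round(1),S(e,y,.067),S(e,y,.063))
cv2.imwrite("pics/w4c.png",cv2.resize(im[205:330,20:150],None,fx=4.5,fy=4.5,interpolation=2))
E
```

```text
108 61.5 139.0 141.7
110 61.8 139.0 141.8
221 89.7 136.8 139.5
223 100.8 131.4 134.0
225 100.2 131.9 134.5
311 110.9 135.3 138.0
312 110.7 135.5 138.2
313 110.3 135.8 138.5
314 109.8 136.2 138.9
316 109.4 136.7 139.4
```

View pics/w4c.png

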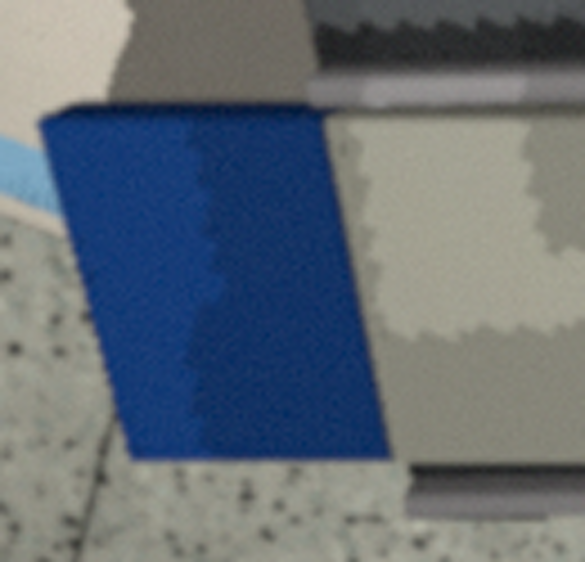

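```bash
python3 - <<'E'
from h import *
im=cv2.imread("pics/w4.png"); st=manip.get_state(); k=cam("wrist",st); u=np.array([-.4274,.904]); v=np.array([.904,.4274]); c=np.array([.4331,.2665])
F=lambda p,z:np.c_[(ray(k,p,z)[:,:2]-c)@u,(ray(k,p,z)[:,:2]-c)@v]*1000
T=np.ascontiguousarray(im.transpose(1,0,2))
for n,r0,r1,xs,z in(("far rail inner",100,116,range(90,520,20),.067),("mid rail far side",210,222,range(110,510,20),.067),("mid rail near",218,230,range(300,500,20),.067),("near rail outer",309,322,list(range(120,200,10))+list(range(380,490,10)),.067)):
    q=F([(x,edge(T,x,r0,r1)) for x in xs],z); a=np.polyfit(q[:,0],q[:,1],1); print(n,"slope",a[0].round(4),"v0",a[1].round(1),"resid",np.std(q[:,1]-np.polyval(a,q[:,0])).round(2))
for n,x0,x1,ys in(("left",60,105,range(120,212,6)),("right far",510,555,range(110,208,6)),("right near",495,530,range(226,304,6))):
    p=[(edge(im,y,x0,x1),y) for y in ys]; q=F(p,.063); a=np.polyfit(q[:,1],q[:,0],1); print(n,np.round([e for e,_ in p],1),a.round(3),q[[0,-1]].round(1).tolist())
q=F([(edge(im,y,262,275),y) for y in (232,240)]+[(edge(im,y,90,150),y) for y in (240,300)],.069);print(q.round(1).tolist())
E
```

```text
far rail inner slope -0.0137 v0 79.8 resid 1.06
mid rail far side slope -0.0077 v0 31.0 resid 1.62
mid rail near slope -0.0191 v0 26.0 resid 0.07
near rail outer slope -0.0128 v0 -26.6 resid 1.89
left [67.8 69.4 70.6 71.9 73.4 74.6 76.1 77.4 78.7 80.1 81.5 82.7 83.8 85.1
 86.4 88.6] [1.80000e-02 1.38566e+02] [[140.0, 75.3], [138.9, 31.8]]
right far [541.1 539.7 538.3 536.9 535.5 534.2 532.8 531.4 530.1 528.7 527.3 525.9
 524.5 523.2 552.3 548.2 543.5] [  0.27  -95.883] [[-77.6, 79.4], [-90.8, 33.6]]
right near [527.7 523.5 519.2 514.5 510.8 508.1 506.7 505.3 504.1 502.4 501.3 499.8
 498.5] [ -0.113 -80.452] [[-85.5, 22.9], [-79.7, -19.8]]
[[48.2, 22.1], [48.3, 17.8], [135.6, 17.9], [135.7, -16.8]]
```

The ledge's true yaw is about 0.459, so the plate is 0.018 rad off the lane, which is within tolerance. The band's inner edge is still about 3.1 mm short at mid-lane, plus 0.4 mm at the worse corner. I'll push 4.5 mm more and back off.

Request:
carry_out(
  moves=[0,-0.06,0.12,0,0,0,-0.06,0.13,0,0,0,-0.05,0.1,0,0,0,-0.02,0.06,0,0,0,0,0,0,0,0,0,0,0,0,0,0.1,-0.2,0,0,0,0.3,-0.6,0,0,0,0.1,-0.2,1,0,0,0,0,3,0],
)

```text
clock: 6.35
position: [0.4165, 0.2968, 0.1039]
ee_rot: [0.001, 0.976, 0.218, -0.003]
contact_force: [-0.6, 0.4, -0.1]
width: 0.0001
```

Request:
carry_out(
  moves=[0,0,0,4,0,0,0,0,4,0,0,0,0,4,0,0,0,2.5,0,0,0,-0.5,3.5,0,0,0,-0.5,3.5,0,0,0,-0.5,2.5,0,0,0,0,0,0,0,0,0,0,0,0,0,0,0,0,0],
)

```text
clock: 7.35
position: [0.4033, 0.4173, 0.2256]
ee_rot: [0.0, 0.976, 0.218, -0.0]
contact_force: [0.0, -0.5, 0.8]
width: -0.0003
```

```bash
python3 - <<'E'
from h import *
st=manip.get_state(); im=manip.get_image("wrist"); cv2.imwrite("pics/w5.png",im[:,:,::-1]); print(st["position"],st["ee_rot"],st["clock"],st["contact_force"])
k=cam("wrist",st); u=np.array([-.4274,.904]); c=np.array([.4331,.2665])
print(proj(k,[np.r_[c+u*.1387,.063],np.r_[c+u*.140,.069],np.r_[c+u*.173,.069]]).round(1))
E
```

```text
[0.4032695  0.41728023 0.22558981] [ 4.20990096e-04  9.75991978e-01  2.17806065e-01 -1.72065774e-05] 7.35 [ 0.02470219 -0.51774974  0.79365108]
[[290.3 227.5]
 [289.2 229.5]
 [258.3 229.5]]
```

View pics/w5.png

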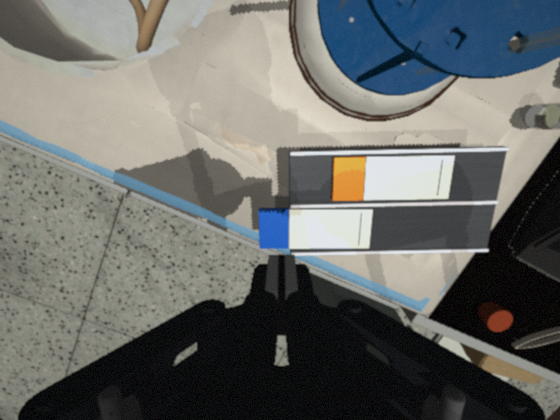

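The end is now seen nearly from straight above, around column 290, so parallax is negligible. I'll measure the band edge against the ledge end here.

```bash
python3 - <<'E'
from h import *
im=cv2.imread("pics/w5.png"); st=manip.get_state(); k=cam("wrist",st); u=np.array([-.4433,.8964]); v=np.array([.8964,.4433]); c=np.array([.4331,.2665])
F=lambda p,z:np.c_[(ray(k,p,z)[:,:2]-c)@u,(ray(k,p,z)[:,:2]-c)@v]*1000
for n,x0,x1,ys,z in(("far lane end",280,300,range(158,200,4),.063),("band",283,295,range(213,246,4),.069),("lead",252,266,range(213,246,4),.069),("tail",364,378,range(213,246,4),.069),("farrail",280,300,(150,151,152),.067),("midrail",280,300,(203,204,205),.067),("nearrail",280,305,(250,251,252),.067)):
    p=[(edge(im,y,x0,x1),y) for y in ys]; q=F(p,z); print(n,np.round([e for e,_ in p],1),"s",q[:,0].round(1),"v",q[[0,-1],1].round(0))
cv2.imwrite("pics/w5c.png",cv2.resize(im[140:265,245:385],None,fx=4.6,fy=4.6,interpolation=2))
E
```

```text
far lane end [288.1 288.  290.1 290.3 290.3 287.8 287.8 287.7 287.7 288.2 290.2] s [140.  140.1 138.1 138.  138.  140.6 140.6 140.8 140.8 140.4 138.3] v [77. 36.]
band [288.7 288.7 288.6 288.5 288.5 288.5 288.5 288.4 288.4] s [140.2 140.3 140.5 140.6 140.7 140.7 140.8 140.9 141. ] v [ 21. -16.]
lead [257.9 258.4 252.8 252.9 258.6 258.6 259.1 258.6 259.3] s [172.6 172.2 178.4 178.5 172.6 172.8 172.5 173.1 172.6] v [ 22. -15.]
tail [372.4 371.8 371.5 371.2 370.6 370.5 369.9 369.6 369.2] s [52.4 52.8 52.7 52.8 53.  52.9 53.2 53.2 53.2] v [ 19. -17.]
farrail [290.3 290.2 289.9] s [137.9 137.9 138.3] v [86. 84.]
midrail [290.6 290.5 290.3] s [138.1 138.2 138.4] v [31. 29.]
nearrail [289.5 289.4 291.1] s [139.8 139.9 138.1] v [-22. -25.]
```

View pics/w5c.png

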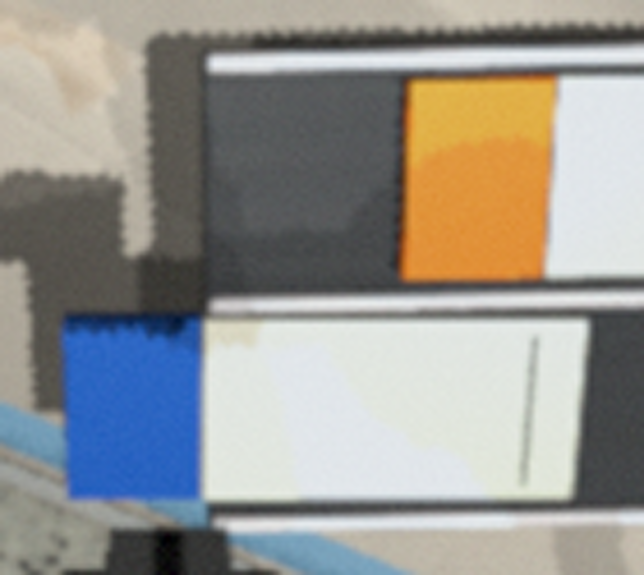

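The band edge (crop column 201) lies 1 to 2 mm past the ledge end (crop columns 204 to 210), and the plate is flat. I'll check the orange plate quickly, then hand in.

```bash
python3 - <<'E'
from h import *
im=cv2.imread("pics/w5.png"); st=manip.get_state(); k=cam("wrist",st)
print("orange tail",ray(k,[(edge(im,y,444,462),y) for y in range(160,196,6)],.069).mean(0).round(4),"was .4955 .2693", st["position"],st["clock"])
manip.sign_off()
E
```

```text
orange tail [0.4958 0.2701 0.069 ] was .4955 .2693 [0.40333178 0.41720444 0.2256005 ] 7.4
the job is handed in; nothing more can be done
```

I pushed the blue-banded plate along its lane with shut fingertips, in three strokes totalling about 53 mm, then backed off, lifted clear and handed the job in at 7.4 s.

- **Band position:** in the last wrist picture, the band's inner edge is about 1 to 2.5 mm past the ledge's left end, so the whole band sticks out. The plate lies flat, within about 0.02 rad of the lane.
- **Disagreement:** the ledge-end position differed by 1 to 2 mm depending on whether I used the lane floor edge or the rail ends. Both put the whole band outside.
- **Other objects:** the orange plate's tail is within 1 mm of where it was. I never approached the vial, stopper or tweezers, but I did not re-measure them at the end.
- **Forces:** the readings between moves stayed around 1 N.

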